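# Rock a stuck filter cartridge out of a humidifier tank

## Robot

A 6-joint arm with a two-finger parallel gripper is mounted at the origin on the work surface. World frame = base frame: x ahead of the robot, y to its left, z up, the work surface at z = 0. Lengths are in m, angles in rad, forces in N, time in s.
With the tool pointing down it reaches from about 0.3 to 0.75 m from the base axis. Payload 8.5 kg.
Tool frame: the origin (TCP) lies at the very end of the fingers, on their centre line; the grasp point (between the pads) lies 19 mm behind it; z points along the fingers, y is the line along which they close (so a half turn about z gives the same grasp; the last joint's range is limited). The gripper opens to 85 mm and grips with 20 to 120 N. Pads are 22 mm wide; open, the fingers measure 114 mm over their backs; the gripper's body (76 mm by 85 mm) begins 54 mm behind the grasp point. The pads swing forward as they close: fully open they stand 13 mm farther back than shut.
Start: joints at [0.906, 0.381, 1.297, -0, 1.464, -0.215], TCP at [0.239, 0.495, 0.231] pointing down, gripper open.
Joint ranges: [-3.11, 3.11], [-0.89, 2.33], [0.22, 2.48], [-1.42, 4.56], [0.17, 2.85], [-2.88, 2.88]. Speed limits (rad/s): [2.39, 2.39, 3.14, 3.14, 3.14, 3.14].

## Interface

Orientations are given as a rotation vector (axis times angle).
In Python, from plant import bot, cams gives the robot as it stands.
- The arm moves only by the tool arm_command, never from a script. Its argument "series" is one flat list of numbers, 7 for each row, row after row: the turn, a rotation vector about the tool's x, y, z each as a share of 0.5 rad, from -1 to 1, then the shift along the tool's x, y, z each as a share of 400 mm, from -1 to 1, then the gripper's target within -1 to 1 (shut at 1, half-way at 0, fully open at -1). In form: [wx, wy, wz, x, y, z, gripper, wx, wy, wz, x, y, z, gripper, ...]. A call has 1 to 20 rows; each row is the pose to reach, as a shift and turn from the pose commanded when the call began, along the tool's axes at that moment; what a row does not reach only later rows make up. A row lasts 1/10 s, in which the tool goes at most 50 mm and 8.59 degrees, less where a joint would pass 70% of its speed; a pose out of reach is approached as far as the arm can. A call with a number of a shift or a turn outside -1 to 1 is refused whole. A call with a gripper value outside its range is refused whole. The fingers move at their own pace and stop on an object; "newtons" is the grip in N (left out, the last holds). Time passes only in rows, so rows that repeat a pose let the fingers close. It gives the time, the measured TCP pose, the force, the opening and the grip force at its end, in the units of the state.
- bot.state(): the state, without advancing time (a new reading comes with each control period).
- cams.capture(name): name is "scene" or "top"; returns a dict with "frame" (384x512x3 uint8, red, green, blue), "K" (3x3 intrinsics, pixels), "T" (4x4, takes a point from camera to world coordinates). Camera axes: x right, y down, z forward; pixel columns grow to the right and rows downward; lengths in m; the calibration is good to about 2 mm. A picture is of the moment at which its call begins. There is no depth.
- bot.sign_off(): hands the job in; it is judged then, once.
The state is a dict: "clock": time; "qpos": joint angles; "qd": joint speeds; "tau": joint torques, N m; "eef_pos": TCP position; "tool_rot": TCP orientation; "force": force on the tool from outside, world axes, zero at the start; "torque": the same for the moment, N m; "width": finger opening in m; "finger_force": force on a finger pad.
Only numpy, scipy, OpenCV 4.12 (cv2) and the standard library are available. Lean on these libraries where they do the work, as an engineer would, in place of code of your own. Each camera call takes 0.05 s, during which the arm holds its last target. There are 200 camera calls.

## Task

The filter cartridge is stuck tight in the top of the humidifier's water tank. Set the tank fully down on the two pegs of the metal chassis (either way round fits) so that it is held, then take the cartridge by its head and rock it from side to side, well over towards one lug of the tank and then the other, easing it up as it works loose, so that the tank stays on its pegs. Finish still holding the cartridge just clear above the opening, 1 to 3 cm over it, with the tank fully home; leave the bottle, the dish and the screwdriver alone.

Things in the scene. Friction and masses are not known exactly. Their poses are not given: they have to be found in the camera images.
- chassis: Fixed base of folded aluminium sheet, 210 (x) by 270 (y) mm, flat top 14 mm above the bench, thin flange 20 mm high along its +x edge. Origin: centre of its underside, z up. On its top lie a black 92 mm fan, 25 mm thick, centre x = -30, y = +72 mm, and a black elbow fitting 22 mm tall at x = +60, y = +40 mm.
- seat (a point): Point on the chassis top midway between its two pegs, where the centre of the tank's underside belongs; axes as the chassis. The pegs, upright, steel, 9 mm diameter, stand 72 mm either way along x; each is straight for 20 mm, then tapers to a 3 mm tip, 31 mm tall in all.
- tank: Off-white loose tank, about 0.8 kg. Body 110 (x) by 54 (y) by 80 (z) mm; at each end a lug 34 by 40 mm, 20 mm high, with an upright through hole of 12 mm diameter, hole axes at x = -72 and +72 mm, y = 0; 178 mm long overall. Origin: centre of its underside, z up. Can be gripped across its 54 mm width, below the cartridge's head. Seated, its underside lies on the chassis top.
- port (a point): Centre of the opening in the tank's top face, 80 mm above its underside; axes as the tank. The opening is 48 (x) by 37 (y) mm; the cartridge has room to lean about 12 degrees either way in it, about the tank's y axis.
- lips (a point): 5 mm below the port; axes as the tank. Two sprung rubber lips, 20 mm either way along x, grip the stem's -x and +x sides, each with about 5 N of friction. A straight pull must slide both (10 N), so it lifts the tank too, but they are too weak to carry it by. Leaning the cartridge about this point to one lug slides one side up; each full swing of 15 degrees can raise it up to 5 mm.
- cartridge: Grey loose cartridge, about 0.08 kg, at the start fully down in the tank's opening, axes as the tank. Stem 40 (x) by 34 (y) by 24 (z) mm, lower edges rounded; on it a block-shaped head 46 (x) by 44 (y) by 28 (z) mm that stands on the tank's top. Origin: centre of the stem's underside, z up; head from z = 24 to 52 mm. It leaves the lips when 19 mm up, the opening when 24 mm up.
- bottle: White bottle with a black cap, 68 mm diameter, 140 mm tall, standing at one side of the work; origin: centre of its underside. Leave alone.
- dish: Shallow steel dish, 100 mm diameter, 32 mm high, standing at one side of the work; origin: centre of its underside. Leave alone.
- screwdriver: Black-handled screwdriver, 160 mm long, 26 mm thick, lying across in front of the robot; origin under its middle, x towards its tip. Leave alone.

How it is judged:
By the outcome, as a careful person would: the job done as asked, in the order asked, and still so for the second after the job is handed in, while the arm keeps its last pose, push and grip.
It also fails if it takes over 64 s, if anything falls off the work surface, if the arm or the gripper's body presses on something with over 40 N, if the wrist force passes 120 N, or if a joint passes its speed limit or range.

## Working session

There is one attempt and no reset: what is moved stays moved. The work goes in short steps, Python scripts to look and compute and a tool call to move; the robot and the scene stay as the last step left them, time stands still between calls to the robot, and variables do not carry over. Pictures are saved under pics/ and viewed, at most 10 in all, crops included, and the job is handed in when it is done.

Besides the shell and the picture viewer there is one more tool, called in YAML: its name, and indented under it one key for each argument. arm_command: Moves the arm, as the interface text tells. Shift numbers are shares of 400 mm and turn numbers shares of 0.5 rad, none past 1 either way. Its arguments: {"type":"object","properties":{"series":{"type":"array"},"newtons":{"type":"number"}},"required":["series"]}

```bash
mkdir -p pics; ls; python3 - <<'E'
from plant import bot,cams
import cv2,numpy as np
for n in("scene","top"):
    c=cams.capture(n); cv2.imwrite(f"pics/{n}0.png",c["frame"][...,::-1]); print(n,c["K"].round(1).tolist(),c["T"].round(4).tolist())
print(bot.state())
E
```

```text
pics
scene [[473.4, 0.0, 263.4], [0.0, 473.4, 191.8], [0.0, 0.0, 1.0]] [[-0.7749, 0.4983, -0.3888, 1.1634], [0.632, 0.6084, -0.48, 0.8393], [-0.0026, -0.6178, -0.7864, 1.462], [0.0, 0.0, 0.0, 1.0]]
top [[384.1, 0.0, 252.2], [0.0, 384.1, 196.3], [0.0, 0.0, 1.0]] [[0.0239, -0.9832, 0.1808, 0.2444], [-0.9996, -0.0208, 0.0193, -0.0136], [-0.0152, -0.1812, -0.9833, 1.31], [0.0, 0.0, 0.0, 1.0]]
{'clock': 0.1, 'qpos': array([ 9.05730988e-01,  3.81175032e-01,  1.29818644e+00,  5.37437555e-05,
        1.46354014e+00, -2.15275714e-01]), 'qd': array([-0.00031119, -0.00126927, -0.00126182, -0.00165222, -0.00090059,
       -0.00062689]), 'tau': array([ 2.91518729e-03, -4.49214363e+01, -2.31660247e+01, -1.74772722e-04,
        3.60232698e-03,  1.29720920e-04]), 'eef_pos': array([0.23894715, 0.49510683, 0.23074808]), 'tool_rot': array([-7.00460764e-01, -3.06188636e+00,  1.82400151e-03]), 'force': array([-0.31322701,  0.89863331,  0.16541593]), 'torque': array([-0.00277388, -0.03165736, -0.00162855]), 'finger_force': 0.0, 'width': 0.08561765857714183}
```

View pics/scene0.png

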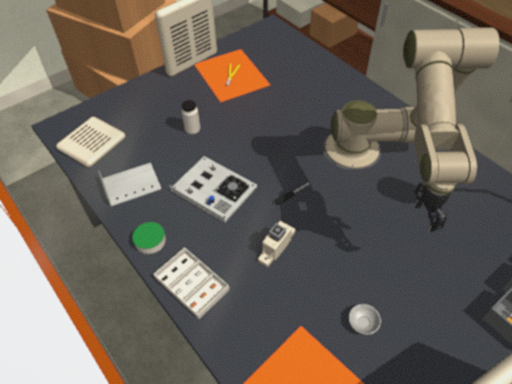

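View pics/top0.png

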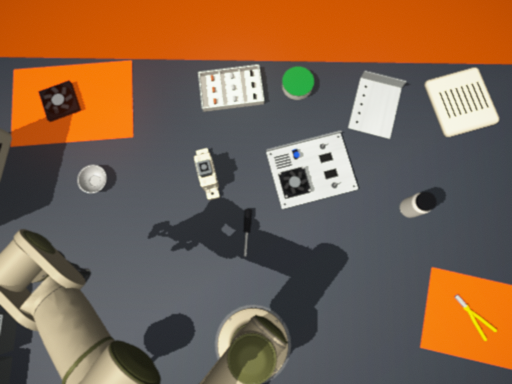

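The scene view shows the tank at about (277,243) and the chassis at about (213,188). In the top view the tank is near (206,173) and the chassis near (312,170), with the screwdriver at (248,230). Next I'll zoom in on both.

```bash
python3 - <<'E'
import cv2
a=cv2.imread("pics/top0.png")[125:215,185:365]; cv2.imwrite("pics/topc.png",cv2.resize(a,(720,360),interpolation=cv2.INTER_CUBIC))
a=cv2.imread("pics/scene0.png")[150:270,160:310]; cv2.imwrite("pics/scenec.png",cv2.resize(a,(750,600),interpolation=cv2.INTER_CUBIC))
E
```

```text
(no output)
```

View pics/topc.png

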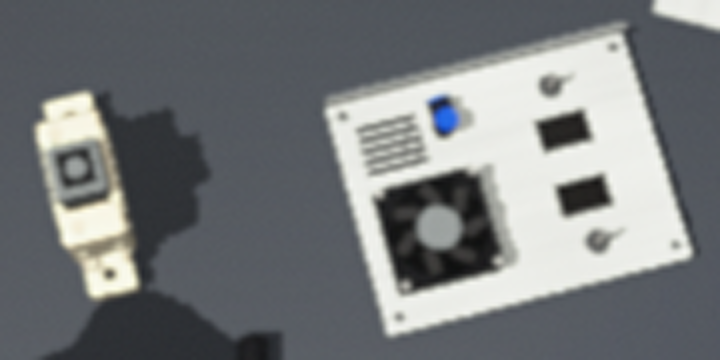

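View pics/scenec.png

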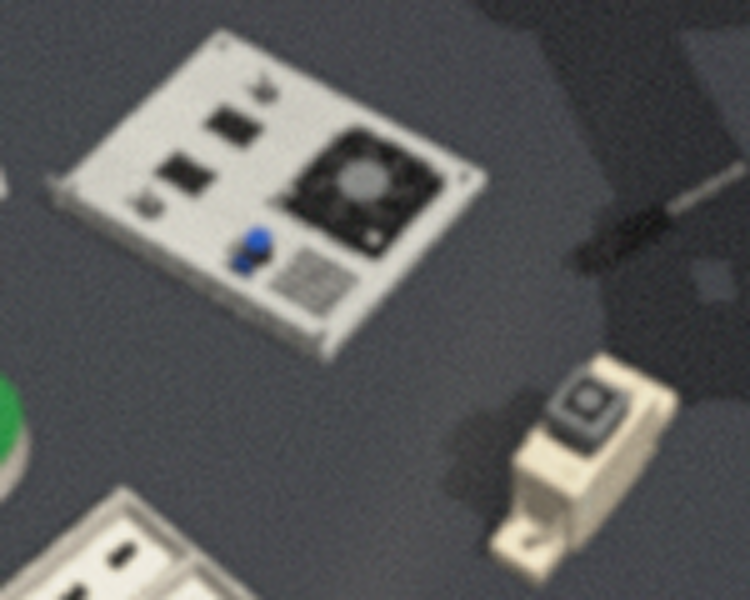

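The crops show these pixel positions:

| Feature | Top crop | Scene crop |
|---|---|---|
| Peg (far) | (550,84) | (148,205) |
| Peg (near) | (598,240) | (264,88) |
| Cartridge head | (76,166) | (590,400) |
| Near lug hole | (110,273) | – |
| Far lug hole | – | (530,543) |

The flange is on the far side, so chassis x points away from the robot.

```bash
cat > h.py <<'E'
import numpy as np,cv2
from plant import bot,cams
from scipy.spatial.transform import Rotation as R
C={n:cams.capture(n) for n in("top","scene")}
def ray(n,uv):
    c=C[n]; uv=np.atleast_2d(np.asarray(uv,float)); d=np.c_[uv,np.ones(len(uv))]@np.linalg.inv(c["K"]).T@c["T"][:3,:3].T
    return c["T"][:3,3],d
def cast(n,uv,z):
    o,d=ray(n,uv); return o+d*((z-o[2])/d[:,2])[:,None]
def tri(a,b):
    o,d=ray("top",a);p,e=ray("scene",b); d,e=d[0],e[0]
    s=np.linalg.lstsq(np.c_[d,-e],p-o,rcond=None)[0]; A,B=o+s[0]*d,p+s[1]*e
    return (A+B)/2,np.linalg.norm(A-B)
T=lambda x,y:((x+.5)/4-.5+185,(y+.5)/4-.5+125)
S=lambda x,y:((x+.5)/5-.5+160,(y+.5)/5-.5+150)
E
cat > m.py <<'E'
from h import *
np.set_printoptions(precision=4,suppress=True)
for nm,a,b in(("head",T(76,166),S(590,400)),("pegfar",T(550,84),S(148,205)),("pegnear",T(598,240),S(264,88))):
    print(nm,*tri(a,b),"cast",cast("top",[a],.108 if nm=="head" else .03),cast("scene",[b],.108 if nm=="head" else .03))
h1,h2=cast("top",[T(110,273)],.02)[0],cast("scene",[S(530,543)],.02)[0]
d=h2-h1;print("holes",h1,h2,np.linalg.norm(d),"mid",(h1+h2)/2,"yaw",np.degrees(np.arctan2(d[1],d[0])))
for n,seed in(("top",(300,150)),("scene",(205,185))):
    f=C[n]["frame"].astype(int); m=(f.min(2)>125).astype(np.uint8)
    for k in cv2.findContours(m,cv2.RETR_EXTERNAL,cv2.CHAIN_APPROX_NONE)[0]:
        if cv2.pointPolygonTest(k,seed,False)>=0:
            p=cast(n,k[:,0],.014); r=cv2.minAreaRect((p[:,:2]*1000).astype(np.float32));print(n,"chassis",r,cv2.boxPoints(r).round().tolist())
E
python3 m.py
```

```text
head [0.5608 0.1702 0.1077] 0.002040931162632244 cast [[0.5614 0.1694 0.108 ]] [[0.5603 0.1712 0.108 ]]
pegfar [ 0.6682 -0.2293  0.0172] 0.0016255255236974746 cast [[ 0.6634 -0.2265  0.03  ]] [[ 0.673  -0.2205  0.03  ]]
pegnear [ 0.5291 -0.2688  0.0193] 0.0020502650180225872 cast [[ 0.526  -0.2659  0.03  ]] [[ 0.5343 -0.2616  0.03  ]]
holes [0.4907 0.1492 0.02  ] [0.6306 0.1923 0.02  ] 0.14643544877782685 mid [0.5607 0.1708 0.02  ] yaw 17.12654443121314
top chassis ((583.1678466796875, -189.9070587158203), (220.36669921875, 274.6777648925781), 15.98151969909668) [[439.0, -88.0], [515.0, -352.0], [727.0, -292.0], [651.0, -28.0]]
scene chassis ((580.1364135742188, -188.9721221923828), (208.98135375976562, 276.41693115234375), 15.772290229797363) [[442.0, -84.0], [517.0, -350.0], [718.0, -294.0], [643.0, -28.0]]
```

```bash
cat > go.py <<'E'
import numpy as np
from plant import bot
from scipy.spatial.transform import Rotation as R
def go(p,yaw,tilt=0,show=True):
    """shares from the present pose to TCP p, tool y at yaw+90 deg (tool x = -heading, down), tilt deg about tool y"""
    s=bot.state(); R0=R.from_rotvec(s["tool_rot"])
    y=np.radians(yaw); Rt=R.from_matrix(np.array([[-np.cos(y),-np.sin(y),0],[-np.sin(y),np.cos(y),0],[0,0,-1]]).T)*R.from_euler("y",tilt,degrees=True)
    print(np.r_[(R0.inv()*Rt).as_rotvec()/.5,R0.inv().apply(np.array(p)-s["eef_pos"])/.4].round(4).tolist())
E
python3 - <<'E'
from go import *
R0=R.from_rotvec(bot.state()["tool_rot"]).as_matrix();print(R0.round(3))
go([.5608,.1705,.2],17.1)
E
```

```text
[[-0.901  0.435 -0.001]
 [ 0.435  0.901 -0.001]
 [ 0.    -0.001 -1.   ]]
[-0.0015, -0.001, -1.4964, -1.0774, -0.3811, 0.0775]
```

arm_command:
  series: [0, 0, -0.15, -0.1, -0.04, 0, -1, 0, 0, -0.3, -0.2, -0.08, 0, -1, 0, 0, -0.45, -0.32, -0.12, 0, -1, 0, 0, -0.6, -0.44, -0.16, 0, -1, 0, 0, -0.75, -0.56, -0.2, 0.02, -1, 0, 0, -0.9, -0.68, -0.24, 0.04, -1, 0, 0, -0.98, -0.8, -0.3, 0.06, -1, 0, 0, -0.98, -0.9, -0.34, 0.07, -1, 0, 0, -0.98, -0.98, -0.38, 0.07, -1, 0, 0, -0.98, -0.98, -0.38, 0.07, -1, 0, 0, -0.98, -0.98, -0.38, 0.07, -1, 0, 0, -0.98, -0.98, -0.38, 0.07, -1]

```text
clock: 1.4
eef_pos: [0.5254, 0.1888, 0.2033]
tool_rot: [0.065, -3.141, -0.0]
force: [-0.3, -0.4, 0.0]
width: 0.0856
finger_force: 0.0
```

```bash
python3 - <<'E'
from go import *
go([.5608,.1705,.2],17.1); go([.5608,.1705,.14],17.1)
E
```

```text
[0.0005, -0.0008, -0.5145, -0.0866, -0.0493, 0.0083]
[0.0005, -0.0008, -0.5145, -0.0867, -0.0493, 0.1583]
```

arm_command:
  series: [0, 0, -0.17, -0.04, -0.02, 0, -1, 0, 0, -0.34, -0.07, -0.04, 0, -1, 0, 0, -0.514, -0.087, -0.049, 0.01, -1, 0, 0, -0.514, -0.087, -0.049, 0.08, -1, 0, 0, -0.514, -0.087, -0.049, 0.15, -1, 0, 0, -0.514, -0.087, -0.049, 0.15, -1, 0, 0, -0.514, -0.087, -0.049, 0.15, -1]

```text
clock: 2.1
eef_pos: [0.5614, 0.1707, 0.1442]
tool_rot: [-0.467, 3.106, 0.0]
force: [0.3, 0.0, -0.8]
width: 0.0852
finger_force: 0.0
```

```bash
python3 - <<'E'
from go import *
from h import *
go([.5608,.1705,.048],17.1)
a=C["top"]["frame"][125:225,155:275,::-1];b=C["scene"]["frame"][170:270,220:340,::-1]
cv2.imwrite("pics/g1.png",cv2.resize(np.hstack([a,b]),(720,300),interpolation=cv2.INTER_CUBIC))
E
```

```text
[-0.0011, 0.0055, -0.0007, 0.0037, 0.0012, 0.2427]
```

View pics/g1.png

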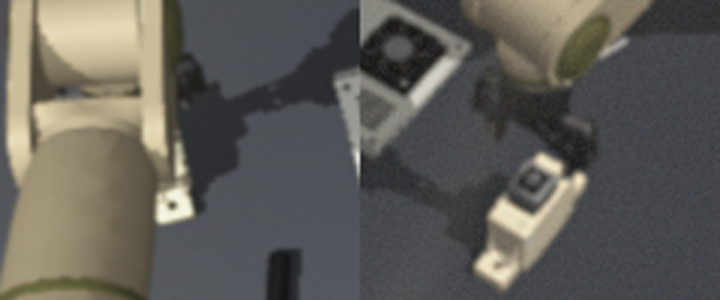

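The gripper is above the tank, with its fingers at about (490,100) and (580,140) on either side of the head at (533,180). I'll descend and grip.

arm_command:
  series: [0, 0, 0, 0.003, 0.001, 0.05, -1, 0, 0, 0, 0.003, 0.001, 0.1, -1, 0, 0, 0, 0.003, 0.001, 0.15, -1, 0, 0, 0, 0.003, 0.001, 0.2, -1, 0, 0, 0, 0.003, 0.001, 0.24, -1, 0, 0, 0, 0.003, 0.001, 0.24, -1, 0, 0, 0, 0.003, 0.001, 0.24, -1]
  newtons: 40

```text
clock: 2.9
eef_pos: [0.561, 0.17, 0.0487]
tool_rot: [-0.465, 3.105, -0.0]
force: [0.7, -0.2, 0.5]
width: 0.0854
finger_force: 0.0
```

arm_command:
  series: [0, 0, 0, 0, 0, 0, 0.2, 0, 0, 0, 0, 0, 0, 0.3, 0, 0, 0, 0, 0, 0, 0.4, 0, 0, 0, 0, 0, 0, 0.6, 0, 0, 0, 0, 0, 0, 0.8, 0, 0, 0, 0, 0, 0, 1, 0, 0, 0, 0, 0, 0, 1, 0, 0, 0, 0, 0, 0, 1]
  newtons: 60

```text
clock: 3.7
eef_pos: [0.5608, 0.1701, 0.0487]
tool_rot: [-0.464, 3.105, 0.0]
force: [-1.4, 1.2, 6.8]
width: 0.0532
finger_force: 63.0
```

arm_command:
  series: [0, 0, 0, 0, 0, -0.03, 1, 0, 0, 0, 0, 0, -0.08, 1, 0, 0, 0, 0, 0, -0.14, 1, 0, 0, 0, 0, 0, -0.2, 1, 0, 0, 0, 0, 0, -0.25, 1, 0, 0, 0, 0, 0, -0.25, 1, 0, 0, 0, 0, 0, -0.25, 1]
  newtons: 60

```text
clock: 4.4
eef_pos: [0.5596, 0.1697, 0.1464]
tool_rot: [0.465, -3.105, -0.0]
force: [-0.4, -0.6, -10.5]
width: 0.0529
finger_force: 67.1
```

```bash
python3 - <<'E'
from go import *
print(bot.state()["force"])
go([.598,-.249,.15],15.9)
E
```

```text
[ -0.39994902  -0.58807145 -10.47078345]
[0.0006, -0.004, 0.0394, 0.2147, -1.0289, -0.0089]
```

arm_command:
  series: [0, 0, 0, 0.01, -0.04, 0, 1, 0, 0, 0, 0.03, -0.12, 0, 1, 0, 0, 0, 0.05, -0.2, 0, 1, 0, 0, 0, 0.07, -0.28, 0, 1, 0, 0, 0.01, 0.09, -0.36, 0, 1, 0, 0, 0.01, 0.1, -0.44, 0, 1, 0, 0, 0.02, 0.12, -0.52, 0, 1, 0, 0, 0.02, 0.13, -0.6, 0, 1, 0, 0, 0.03, 0.15, -0.68, 0, 1, 0, 0, 0.03, 0.17, -0.76, 0, 1, 0, 0, 0.03, 0.18, -0.84, 0, 1, 0, 0, 0.04, 0.2, -0.9, 0, 1, 0, 0, 0.04, 0.21, -0.96, 0, 1, 0, 0, 0.04, 0.215, -1, 0, 1, 0, 0, 0.04, 0.215, -1, 0, 1, 0, 0, 0.04, 0.215, -1, 0, 1, 0, 0, 0.04, 0.215, -1, 0, 1]

```text
clock: 6.1
eef_pos: [0.595, -0.2369, 0.1468]
tool_rot: [0.435, -3.11, -0.002]
force: [-0.1, -0.2, -9.4]
width: 0.0528
finger_force: 67.3
```

```bash
python3 - <<'E'
from go import *
from h import *
go([.598,-.249,.09],15.9)
a=C["top"]["frame"][120:220,260:360,::-1];b=C["scene"]["frame"][120:220,160:260,::-1]
cv2.imwrite("pics/g2.png",cv2.resize(np.hstack([a,b]),(800,400),interpolation=cv2.INTER_CUBIC))
E
```

```text
[0.0009, -0.0006, 0.0016, 0.0016, -0.031, 0.1431]
```

View pics/g2.png

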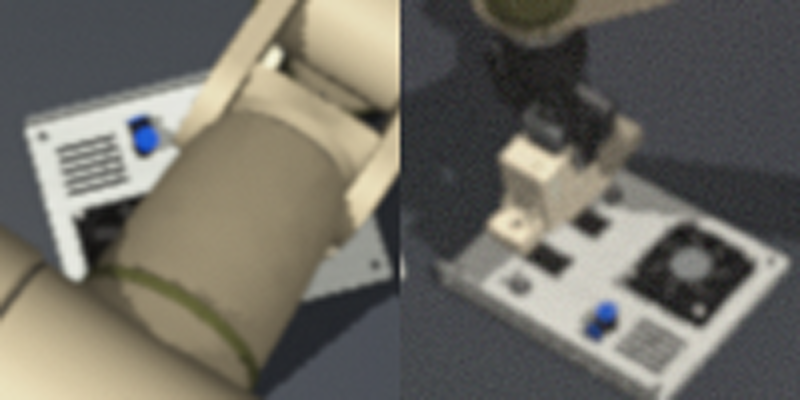

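The tank hangs level above the pegs. In the right half, the far lug hole is at about (516,224) and the far peg at about (518,283).

```bash
python3 - <<'E'
from h import *
s=bot.state();p=s["eef_pos"];print(p)
u=((116+.5)/4-.5+160,(224+.5)/4-.5+120)
print("hole meas",cast("scene",[u],.02+p[2]-.0487),"expected",p[:2]+.072*np.array([np.cos(.2775),np.sin(.2775)]))
v=((118+.5)/4-.5+160,(283+.5)/4-.5+120)
for z in(.014,.02,.03):print("peg",z,cast("scene",[v],z),cast("scene",[S(148,205)],z),cast("scene",[S(264,88)],z),cast("top",[T(550,84),T(598,240)],z))
E
```

```text
[ 0.59528023 -0.23719868  0.14739769]
hole meas [[ 0.66555812 -0.21543793  0.11869769]] expected [ 0.66452575 -0.21747412]
peg 0.014 [[ 0.66708303 -0.23350016  0.014     ]] [[ 0.66747957 -0.23237956  0.014     ]] [[ 0.52726252 -0.27385743  0.014     ]] [[ 0.66860988 -0.22915128  0.014     ]
 [ 0.52954605 -0.26905033  0.014     ]]
peg 0.02 [[ 0.66913974 -0.22905499  0.02      ]] [[ 0.66953463 -0.22793904  0.02      ]] [[ 0.52989859 -0.26924504  0.02      ]] [[ 0.66664585 -0.22815326  0.02      ]
 [ 0.52822583 -0.2678676   0.02      ]]
peg 0.03 [[ 0.67256758 -0.22164638  0.03      ]] [[ 0.67295974 -0.22053816  0.03      ]] [[ 0.53429204 -0.26155772  0.03      ]] [[ 0.66337246 -0.2264899   0.03      ]
 [ 0.52602546 -0.26589638  0.03      ]]
```

arm_command:
  series: [0, 0, 0, 0.001, -0.015, 0, 1, 0, 0, 0, 0.001, -0.031, 0.03, 1, 0, 0, 0, 0.001, -0.031, 0.07, 1, 0, 0, 0, 0.001, -0.031, 0.115, 1, 0, 0, 0, 0.001, -0.031, 0.115, 1, 0, 0, 0, 0.001, -0.031, 0.115, 1]

```text
clock: 6.9
eef_pos: [0.5983, -0.2502, 0.101]
tool_rot: [0.434, -3.111, -0.0]
force: [1.1, -0.1, -9.3]
width: 0.053
finger_force: 67.2
```

```bash
python3 - <<'E'
from go import *
from h import *
go([.5985,-.249,.062],15.9)
b=C["scene"]["frame"][130:210,165:245,::-1]
cv2.imwrite("pics/g3.png",cv2.resize(b,(600,600),interpolation=cv2.INTER_CUBIC))
E
```

```text
[-0.003, 0.0025, -0.0007, -0.0001, 0.0036, 0.1006]
```

View pics/g3.png

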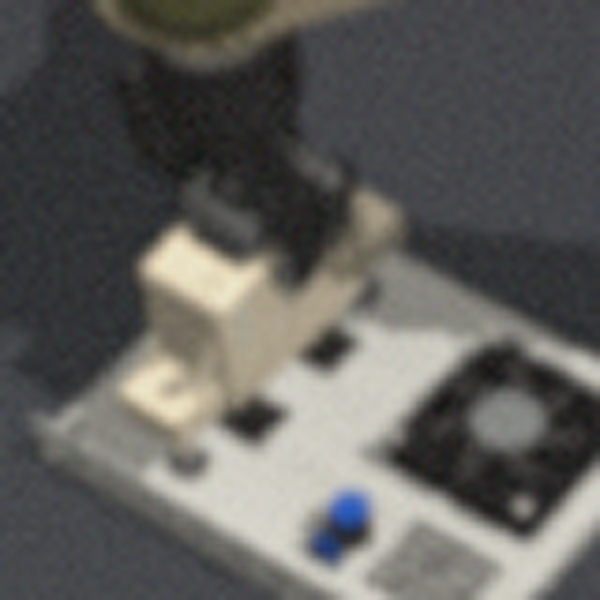

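The far lug (170,390) is directly over its peg (188,455). I'll lower it slowly and watch the force.

arm_command:
  series: [0, 0, 0, 0, 0.003, 0.01, 1, 0, 0, 0, 0, 0.003, 0.02, 1, 0, 0, 0, 0, 0.003, 0.03, 1, 0, 0, 0, 0, 0.003, 0.035, 1, 0, 0, 0, 0, 0.003, 0.04, 1, 0, 0, 0, 0, 0.003, 0.04, 1]

```text
clock: 7.6
eef_pos: [0.5978, -0.2487, 0.085]
tool_rot: [0.434, -3.111, -0.0]
force: [0.9, -0.6, -8.7]
width: 0.053
finger_force: 67.4
```

arm_command:
  series: [0, 0, 0, 0, 0, 0.007, 1, 0, 0, 0, 0, 0, 0.014, 1, 0, 0, 0, 0, 0, 0.02, 1, 0, 0, 0, 0, 0, 0.02, 1]

```text
clock: 8.0
eef_pos: [0.5978, -0.2485, 0.0768]
tool_rot: [0.434, -3.111, -0.001]
force: [0.5, 1.1, -10.3]
width: 0.0533
finger_force: 67.4
```

arm_command:
  series: [0, 0, 0, 0, 0, 0.01, 1, 0, 0, 0, 0, 0, 0.02, 1, 0, 0, 0, 0, 0, 0.028, 1, 0, 0, 0, 0, 0, 0.033, 1, 0, 0, 0, 0, 0, 0.036, 1, 0, 0, 0, 0, 0, 0.036, 1]

```text
clock: 8.6
eef_pos: [0.598, -0.2485, 0.0629]
tool_rot: [-0.434, 3.111, 0.0]
force: [1.3, 2.6, -10.8]
width: 0.0533
finger_force: 67.4
```

arm_command:
  series: [0, 0, 0, 0, 0, 0.002, 1, 0, 0, 0, 0, 0, 0.004, 1, 0, 0, 0, 0, 0, 0.005, 1, 0, 0, 0, 0, 0, 0.005, 1]

```text
clock: 9.0
eef_pos: [0.598, -0.2485, 0.0628]
tool_rot: [-0.434, 3.111, -0.001]
force: [-5.2, 5.1, 4.4]
width: 0.0531
finger_force: 69.1
```

arm_command:
  series: [0, 0, 0, 0, 0, 0, 0.2, 0, 0, 0, 0, 0, 0, -0.3, 0, 0, 0, 0, 0, 0, -0.8, 0, 0, 0, 0, 0, 0, -1, 0, 0, 0, 0, 0, 0, -1, 0, 0, 0, 0, 0, -0.02, -1, 0, 0, 0, 0, 0, -0.05, -1, 0, 0, 0, 0, 0, -0.08, -1, 0, 0, 0, 0, 0, -0.08, -1, 0, 0, 0, 0, 0, -0.08, -1]

```text
clock: 10.0
eef_pos: [0.598, -0.2488, 0.0935]
tool_rot: [-0.434, 3.111, -0.001]
force: [0.6, -0.9, -0.4]
width: 0.0854
finger_force: 0.0
```

```bash
python3 - <<'E'
from go import *
from h import *
go([.598,-.2485,.094],15.9)
b=C["scene"]["frame"][130:210,165:245,::-1]
cv2.imwrite("pics/g4.png",cv2.resize(b,(600,600),interpolation=cv2.INTER_CUBIC))
E
```

```text
[0.0012, -0.0011, -0.0006, -0.0008, -0.0, -0.0036]
```

View pics/g4.png

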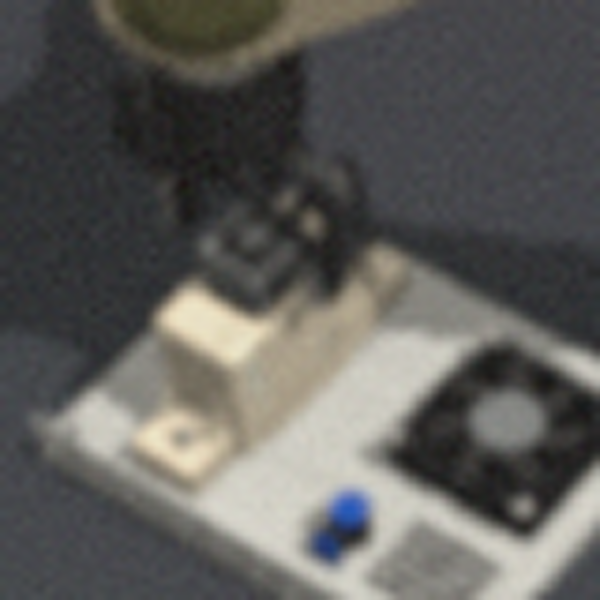

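The tank is seated, with the peg showing in the lug hole at (180,438). The fingers straddle the head at (250,245), so I'll grip it now.

arm_command:
  series: [0, 0, 0, 0, 0, -0.002, 0, 0, 0, 0, 0, 0, -0.002, 0.3, 0, 0, 0, 0, 0, -0.002, 0.5, 0, 0, 0, 0, 0, -0.002, 0.7, 0, 0, 0, 0, 0, -0.002, 1, 0, 0, 0, 0, 0, -0.002, 1, 0, 0, 0, 0, 0, -0.002, 1, 0, 0, 0, 0, 0, -0.002, 1]
  newtons: 80

```text
clock: 10.9
eef_pos: [0.5979, -0.2485, 0.0939]
tool_rot: [-0.434, 3.111, 0.0]
force: [-1.4, 3.2, 5.4]
width: 0.0428
finger_force: 82.7
```

```bash
python3 - <<'E'
from go import *
s=bot.state(); p0=s["eef_pos"]; R0=R.from_rotvec(s["tool_rot"]); print(p0,R0.as_matrix()[:,0],s["torque"])
L=p0.copy(); L[2]=.089   # lips; grip at TCP, cartridge axis through TCP
v=R0.inv().apply(p0-L)   # tool frame, lips->TCP
for th,r in((0,0),(3,1.2),(6,2.4),(9,3.6),(10.5,4.2),(5,5.5),(0,6.5),(-5,7.5),(-10.5,8.5),(0,10.5),(10.5,12.5),(0,14.5),(-10.5,16.5),(0,18.5),(10.5,20.5),(0,24),(0,44)):
    d=R.from_euler("y",th,degrees=True).apply(v)-v+[0,0,-r/1000]
    print(th,r,"wy %.3f x %.4f z %.4f"%(np.radians(th)/.5,d[0]/.4,d[2]/.4))
E
```

```text
[ 0.59790216 -0.24854485  0.09386466] [-9.61806198e-01 -2.73731321e-01 -4.99243645e-05] [ 0.47331497  0.2653782  -0.05044297]
0 0 wy 0.000 x 0.0000 z 0.0000
3 1.2 wy 0.105 x -0.0006 z -0.0030
6 2.4 wy 0.209 x -0.0013 z -0.0059
9 3.6 wy 0.314 x -0.0019 z -0.0089
10.5 4.2 wy 0.367 x -0.0022 z -0.0103
5 5.5 wy 0.175 x -0.0011 z -0.0137
0 6.5 wy 0.000 x 0.0000 z -0.0162
-5 7.5 wy -0.175 x 0.0011 z -0.0187
-10.5 8.5 wy -0.367 x 0.0022 z -0.0210
0 10.5 wy 0.000 x 0.0000 z -0.0262
10.5 12.5 wy 0.367 x -0.0022 z -0.0310
0 14.5 wy 0.000 x 0.0000 z -0.0362
-10.5 16.5 wy -0.367 x 0.0022 z -0.0410
0 18.5 wy 0.000 x 0.0000 z -0.0462
10.5 20.5 wy 0.367 x -0.0022 z -0.0510
0 24 wy 0.000 x 0.0000 z -0.0600
0 44 wy 0.000 x 0.0000 z -0.1100
```

arm_command:
  series: [0, 0.05, 0, -0.0005, 0, -0.002, 1, 0, 0.1, 0, -0.001, 0, -0.0035, 1, 0, 0.15, 0, -0.0015, 0, -0.005, 1, 0, 0.2, 0, -0.002, 0, -0.0062, 1, 0, 0.25, 0, -0.0027, 0, -0.0075, 1, 0, 0.3, 0, -0.0034, 0, -0.009, 1, 0, 0.34, 0, -0.004, 0, -0.0103, 1, 0, 0.37, 0, -0.0043, 0, -0.011, 1, 0, 0.37, 0, -0.0043, 0, -0.011, 1, 0, 0.37, 0, -0.0043, 0, -0.011, 1]
  newtons: 100

```text
clock: 11.9
eef_pos: [0.5996, -0.2483, 0.0979]
tool_rot: [0.409, -2.93, 0.038]
force: [-4.2, 0.6, -2.5]
width: 0.0424
finger_force: 101.4
```

```bash
cat > st.py <<'E'
from go import *
from h import *
import sys
s=bot.state(); Rm=R.from_rotvec(s["tool_rot"]).as_matrix()
print(s["eef_pos"],"tool z",Rm[:,2].round(3),s["force"],s["torque"],s["width"])
# far lug + hole: compare with the seated reference picture
m=C["scene"]["frame"][180:200,178:198].astype(int)
import os
if not os.path.exists("ref.npy"): np.save("ref.npy",cv2.imread("pics/g4.png"))
g=cv2.resize(C["scene"]["frame"][130:210,165:245,::-1],(600,600),interpolation=cv2.INTER_CUBIC)
r=np.load("ref.npy")
# template shift of the far lug and the tank's end face
def sh(box):
    x0,y0,x1,y1=box; t=r[y0:y1,x0:x1]; q=g[y0-40:y1+40,x0-40:x1+40]
    _,v,_,l=cv2.minMaxLoc(cv2.matchTemplate(q,t,cv2.TM_CCOEFF_NORMED)); return (l[0]-40)/7.5,(l[1]-40)/7.5,round(v,3)
print("lug shift px",sh((120,395,240,495)),"body edge shift px",sh((150,330,280,460)))
cv2.imwrite("pics/last.png",g)
E
python3 st.py
```

```text
[ 0.59955747 -0.24827592  0.09786841] tool z [-0.177 -0.05  -0.983] [-3.42679293  0.10060283 -3.63079951] [ 0.19261053  0.03089325 -0.05363277] 0.042596019696339464
lug shift px (0.0, 0.0, 0.994) body edge shift px (-0.13333333333333333, 0.0, 0.994)
```

The tank hasn't moved and the lean is 10.6°. Next I'll work out the rows for the swing back.

```bash
cat > sw.py <<'E'
from go import *
import sys
P=np.array([.5979,-.2485,.0939]); h=np.array([-np.cos(np.radians(15.87)),-np.sin(np.radians(15.87)),0])
def target(th,r):
    a=np.radians(th); l=(4.9+r)/1000
    return P+h*(-l*np.sin(a))+[0,0,l*np.cos(a)-.0049]
a0,r0,a1,r1=map(float,sys.argv[1:])
for k in np.linspace(0,1,7):
    th,r=a0+(a1-a0)*k,r0+(r1-r0)*k; go(target(th,r),15.87,th)
E
python3 sw.py 10.5 4.2 -10.5 8.5
```

```text
[0.0004, -0.0028, 0.0001, 0.0, 0.0006, -0.0002]
[0.0004, -0.125, 0.0001, 0.0015, 0.0006, -0.0019]
[0.0004, -0.2472, 0.0001, 0.0032, 0.0006, -0.0036]
[0.0004, -0.3694, 0.0001, 0.0052, 0.0006, -0.0051]
[0.0004, -0.4915, 0.0001, 0.0073, 0.0006, -0.0065]
[0.0004, -0.6137, 0.0001, 0.0096, 0.0006, -0.0077]
[0.0004, -0.7359, 0.0001, 0.012, 0.0006, -0.0087]
```

arm_command:
  series: [0, -0.06, 0, 0.0007, 0, -0.001, 1, 0, -0.125, 0, 0.0015, 0, -0.002, 1, 0, -0.19, 0, 0.0023, 0, -0.0028, 1, 0, -0.25, 0, 0.0032, 0, -0.0036, 1, 0, -0.31, 0, 0.0042, 0, -0.0044, 1, 0, -0.37, 0, 0.0052, 0, -0.0051, 1, 0, -0.43, 0, 0.0062, 0, -0.0058, 1, 0, -0.49, 0, 0.0073, 0, -0.0065, 1, 0, -0.55, 0, 0.0085, 0, -0.0071, 1, 0, -0.61, 0, 0.0096, 0, -0.0077, 1, 0, -0.67, 0, 0.0108, 0, -0.0082, 1, 0, -0.735, 0, 0.012, 0, -0.0087, 1, 0, -0.735, 0, 0.012, 0, -0.0087, 1]

```text
clock: 13.3
eef_pos: [0.5954, -0.2496, 0.1027]
tool_rot: [-0.408, 2.931, 0.037]
force: [0.9, 2.4, 0.3]
width: 0.0426
finger_force: 103.3
```

```bash
python3 st.py; python3 sw.py -10.5 8.5 10.5 12.7
```

```text
[ 0.59570095 -0.24945141  0.10267688] tool z [ 0.175  0.05  -0.983] [0.79082031 2.96834364 0.8500983 ] [ 0.55232442  0.03038401 -0.02256631] 0.04251745128393198
lug shift px (-0.13333333333333333, 0.13333333333333333, 0.99) body edge shift px (-0.13333333333333333, 0.13333333333333333, 0.994)
[-0.0004, -0.001, -0.0002, 0.0004, 0.0008, 0.0012]
[-0.0003, 0.1212, -0.0002, -0.0018, 0.0008, -0.0005]
[-0.0003, 0.2434, -0.0002, -0.0041, 0.0008, -0.002]
[-0.0003, 0.3655, -0.0003, -0.0067, 0.0008, -0.0034]
[-0.0003, 0.4877, -0.0003, -0.0094, 0.0008, -0.0046]
[-0.0003, 0.6099, -0.0003, -0.0123, 0.0008, -0.0056]
[-0.0003, 0.7321, -0.0003, -0.0154, 0.0008, -0.0064]
```

arm_command:
  series: [0, 0.06, 0, -0.001, 0, -0.0006, 1, 0, 0.12, 0, -0.002, 0, -0.0014, 1, 0, 0.18, 0, -0.0032, 0, -0.0021, 1, 0, 0.24, 0, -0.0043, 0, -0.0028, 1, 0, 0.305, 0, -0.0056, 0, -0.0035, 1, 0, 0.365, 0, -0.0069, 0, -0.0042, 1, 0, 0.425, 0, -0.0082, 0, -0.0048, 1, 0, 0.49, 0, -0.0096, 0, -0.0053, 1, 0, 0.55, 0, -0.011, 0, -0.0058, 1, 0, 0.61, 0, -0.0125, 0, -0.0062, 1, 0, 0.67, 0, -0.014, 0, -0.0066, 1, 0, 0.73, 0, -0.0155, 0, -0.007, 1, 0, 0.73, 0, -0.0155, 0, -0.007, 1]

```text
clock: 14.7
eef_pos: [0.6018, -0.2479, 0.1066]
tool_rot: [0.409, -2.931, 0.04]
force: [-0.1, 0.3, 2.9]
width: 0.0425
finger_force: 103.6
```

```bash
python3 st.py; python3 sw.py 10.5 12.7 -10.5 17
```

```text
[ 0.60138843 -0.24803886  0.10661222] tool z [-0.174 -0.051 -0.983] [0.99079461 0.46495833 2.59831969] [ 0.05267628  0.04075638 -0.00039413] 0.04255387226565225
lug shift px (-0.13333333333333333, 0.13333333333333333, 0.988) body edge shift px (-0.13333333333333333, 0.13333333333333333, 0.993)
[-0.0028, 0.0019, 0.0003, 0.0005, 0.0013, 0.0009]
[-0.0027, -0.1203, 0.0004, 0.0033, 0.0013, -0.0008]
[-0.0027, -0.2425, 0.0005, 0.0063, 0.0013, -0.0024]
[-0.0027, -0.3647, 0.0006, 0.0095, 0.0013, -0.0037]
[-0.0027, -0.4868, 0.0007, 0.0129, 0.0013, -0.0048]
[-0.0027, -0.609, 0.0008, 0.0165, 0.0013, -0.0056]
[-0.0027, -0.7312, 0.0008, 0.0201, 0.0013, -0.0063]
```

arm_command:
  series: [0, -0.06, 0, 0.0015, 0, -0.0008, 1, 0, -0.12, 0, 0.003, 0, -0.0016, 1, 0, -0.18, 0, 0.0045, 0, -0.0024, 1, 0, -0.24, 0, 0.006, 0, -0.003, 1, 0, -0.305, 0, 0.0076, 0, -0.0037, 1, 0, -0.365, 0, 0.0093, 0, -0.0043, 1, 0, -0.425, 0, 0.011, 0, -0.0049, 1, 0, -0.49, 0, 0.0127, 0, -0.0054, 1, 0, -0.55, 0, 0.0145, 0, -0.0058, 1, 0, -0.61, 0, 0.0163, 0, -0.0062, 1, 0, -0.67, 0, 0.0181, 0, -0.0066, 1, 0, -0.73, 0, 0.02, 0, -0.007, 1, 0, -0.73, 0, 0.02, 0, -0.007, 1]

```text
clock: 16.1
eef_pos: [0.5951, -0.25, 0.1117]
tool_rot: [-0.407, 2.926, 0.036]
force: [7.5, 2.9, 4.4]
width: 0.0424
finger_force: 103.5
```

```bash
python3 st.py; python3 sw.py -10.5 17 8 20.5;python3 sw.py 8 20.5 0 23
```

```text
[ 0.59538995 -0.24985172  0.11172309] tool z [ 0.18   0.049 -0.982] [7.21387331 2.56637845 4.93338268] [ 0.48917018 -1.43366127  0.01377576] 0.04232532226805558
lug shift px (-0.13333333333333333, 0.13333333333333333, 0.989) body edge shift px (-0.13333333333333333, 0.13333333333333333, 0.994)
[-0.004, 0.0091, -0.0002, 0.0035, 0.0015, 0.0024]
[-0.004, 0.1167, -0.0003, 0.0005, 0.0015, 0.001]
[-0.004, 0.2243, -0.0004, -0.0027, 0.0015, -0.0002]
[-0.004, 0.332, -0.0005, -0.006, 0.0015, -0.0012]
[-0.004, 0.4396, -0.0007, -0.0094, 0.0015, -0.002]
[-0.004, 0.5472, -0.0008, -0.013, 0.0015, -0.0026]
[-0.0039, 0.6549, -0.0009, -0.0167, 0.0015, -0.003]
[-0.0039, 0.6549, -0.0009, -0.0167, 0.0015, -0.003]
[-0.0039, 0.6083, -0.0008, -0.0156, 0.0015, -0.0045]
[-0.004, 0.5618, -0.0008, -0.0144, 0.0015, -0.0059]
[-0.004, 0.5152, -0.0007, -0.0132, 0.0015, -0.0073]
[-0.004, 0.4687, -0.0007, -0.0119, 0.0015, -0.0087]
[-0.004, 0.4222, -0.0006, -0.0106, 0.0015, -0.0101]
[-0.004, 0.3756, -0.0006, -0.0093, 0.0015, -0.0114]
```

arm_command:
  series: [0, 0.06, 0, -0.002, 0, -0.0008, 1, 0, 0.12, 0, -0.0035, 0, -0.0015, 1, 0, 0.18, 0, -0.005, 0, -0.0022, 1, 0, 0.24, 0, -0.0067, 0, -0.0028, 1, 0, 0.3, 0, -0.0085, 0, -0.0034, 1, 0, 0.36, 0, -0.0105, 0, -0.004, 1, 0, 0.42, 0, -0.0125, 0, -0.0046, 1, 0, 0.48, 0, -0.0145, 0, -0.0052, 1, 0, 0.54, 0, -0.0165, 0, -0.0058, 1, 0, 0.6, 0, -0.0185, 0, -0.0062, 1, 0, 0.65, 0, -0.02, 0, -0.0066, 1, 0, 0.65, 0, -0.02, 0, -0.0066, 1]

```text
clock: 17.4
eef_pos: [0.6001, -0.2484, 0.1148]
tool_rot: [0.414, -2.967, 0.031]
force: [-4.7, -1.5, 7.0]
width: 0.0426
finger_force: 104.2
```

```bash
python3 st.py; python3 sw.py 8 21 0 25
```

```text
[ 0.60003132 -0.24845349  0.11485936] tool z [-0.14  -0.04  -0.989] [-4.05362927 -1.04500406  6.03259326] [-0.2172801   0.66878094  0.032673  ] 0.042238939555853575
lug shift px (0.0, 0.0, 0.995) body edge shift px (0.13333333333333333, 0.0, 0.996)
[-0.0007, -0.0123, -0.0003, -0.0039, 0.0013, -0.0]
[-0.0007, -0.0589, -0.0003, -0.0023, 0.0013, -0.0017]
[-0.0007, -0.1054, -0.0003, -0.0007, 0.0013, -0.0033]
[-0.0007, -0.1519, -0.0003, 0.001, 0.0013, -0.0048]
[-0.0007, -0.1985, -0.0003, 0.0028, 0.0013, -0.0064]
[-0.0007, -0.245, -0.0003, 0.0046, 0.0013, -0.0078]
[-0.0007, -0.2916, -0.0003, 0.0066, 0.0013, -0.0092]
```

View pics/last.png

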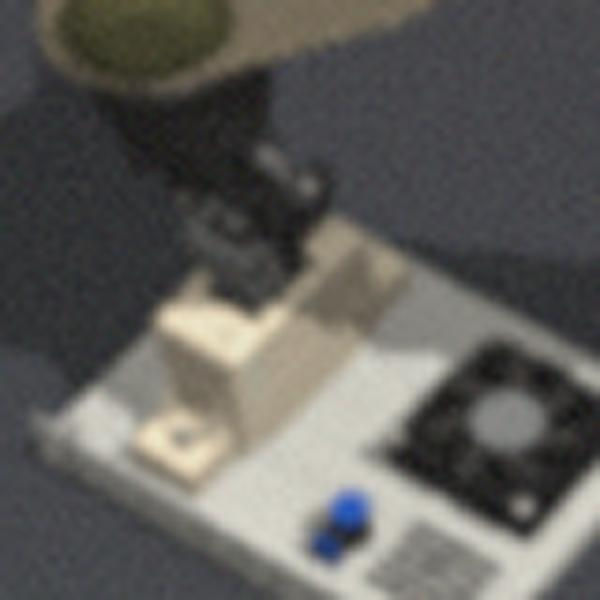

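The tank is still home, with the lug hole at (182,438). The head is leaning over with its front corner at about (250,305), which looks lower than I expected. I'll straighten up and check whether it slipped in the pads.

arm_command:
  series: [0, -0.06, 0, 0.002, 0, -0.0006, 1, 0, -0.12, 0, 0.004, 0, -0.0012, 1, 0, -0.18, 0, 0.006, 0, -0.0018, 1, 0, -0.24, 0, 0.008, 0, -0.0024, 1, 0, -0.28, 0, 0.0095, 0, -0.003, 1, 0, -0.28, 0, 0.0095, 0, -0.003, 1]

```text
clock: 18.1
eef_pos: [0.5968, -0.249, 0.1159]
tool_rot: [0.433, -3.108, -0.0]
force: [-0.2, -0.7, -0.8]
width: 0.0423
finger_force: 103.0
```

```bash
python3 st.py; python3 sw.py 0 23 0 41; python3 - <<'E'
import cv2,numpy as np
a=cv2.imread("pics/g4.png")[150:500,100:440];b=cv2.imread("pics/last.png")[150:500,100:440]
cv2.imwrite("pics/cmp.png",np.clip(np.hstack([a,b]).astype(float)*1.4,0,255).astype(np.uint8))
E
```

```text
[ 0.59736729 -0.24881448  0.11601263] tool z [-0.004 -0.001 -1.   ] [-0.54795374 -0.0445382  -0.14340749] [ 0.00573654 -0.02608552  0.03594861] 0.042449381820614765
lug shift px (0.0, 0.0, 0.996) body edge shift px (0.0, 0.0, 0.996)
[0.0009, -0.0075, 0.0003, -0.0015, 0.0004, -0.0022]
[0.0009, -0.0075, 0.0003, -0.0015, 0.0004, -0.0097]
[0.0009, -0.0075, 0.0003, -0.0014, 0.0004, -0.0172]
[0.0009, -0.0075, 0.0003, -0.0014, 0.0004, -0.0247]
[0.0009, -0.0075, 0.0003, -0.0014, 0.0004, -0.0322]
[0.0009, -0.0075, 0.0003, -0.0013, 0.0004, -0.0397]
[0.0009, -0.0075, 0.0003, -0.0013, 0.0004, -0.0472]
```

View pics/cmp.png

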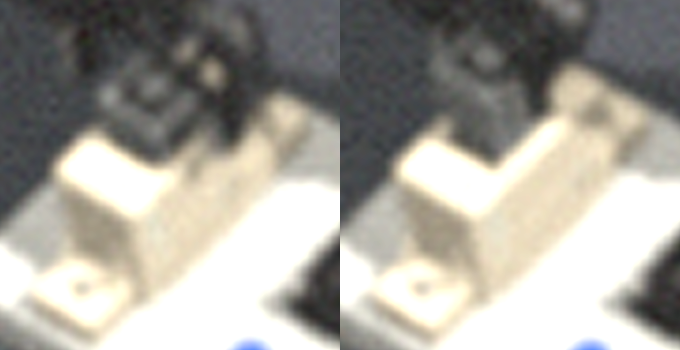

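The head mark rose about 36 crop pixels, which matches a 22 mm rise. The stem now shows, so it hasn't slipped. A straight lift will clear it.

arm_command:
  series: [0, -0.005, 0, -0.001, 0, -0.005, 1, 0, -0.007, 0, -0.001, 0, -0.012, 1, 0, -0.007, 0, -0.001, 0, -0.02, 1, 0, -0.007, 0, -0.001, 0, -0.03, 1, 0, -0.007, 0, -0.001, 0, -0.04, 1, 0, -0.007, 0, -0.001, 0, -0.048, 1, 0, -0.007, 0, -0.001, 0, -0.05, 1, 0, -0.007, 0, -0.001, 0, -0.05, 1, 0, -0.007, 0, -0.001, 0, -0.05, 1]

```text
clock: 19.1
eef_pos: [0.598, -0.2487, 0.1361]
tool_rot: [-0.434, 3.111, 0.001]
force: [-0.7, 0.2, -0.4]
width: 0.0423
finger_force: 103.1
```

```bash
python3 st.py; python3 - <<'E'
import cv2,numpy as np
b=cv2.imread("pics/last.png")[100:500,60:460]
cv2.imwrite("pics/fin.png",np.clip(b*1.5,0,255).astype(np.uint8))
E
```

```text
[ 0.59797221 -0.24866334  0.13608576] tool z [ 0.001  0.    -1.   ] [ 0.42210775 -0.69782684 -0.74191666] [-0.02993103 -0.02659829  0.05594353] 0.042396970198172325
lug shift px (0.0, 0.0, 0.996) body edge shift px (0.13333333333333333, 0.0, 0.996)
```

View pics/fin.png

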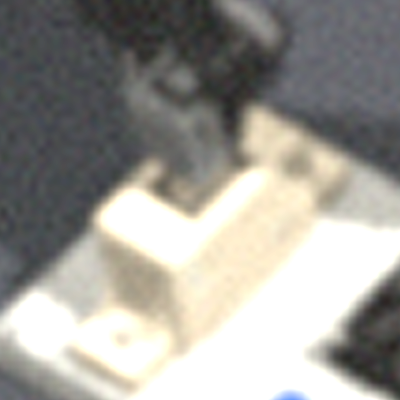

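The cartridge hangs above the opening (190,185), the force shows only its own weight, and the tank hasn't moved. I'll hand the job in.

```bash
python3 -c "
from plant import bot
print(bot.sign_off())"
```

```text
the job is handed in; nothing more can be done
None
```

The job is handed in at about 19 s: the tank is fully down on its pegs and the cartridge, rocked free, is held about 18 mm above the opening; I viewed 11 pictures, one over the limit of 10.

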